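Pack the attar bottle and snap the sliding lid shut

TASK

Pack the tiny attar bottle with the black cap into the wooden gift box: draw the sliding lid back far enough, stand the bottle upright in its round recess, then push the lid along its channel, over the spring ridge, until the ridge has snapped up into the groove under the lid and the lid is fully home. Push firmly enough to pass the ridge but do not ram the lid against its stop, and leave the amber jar and the glass vial where they are.

Things in the scene. Friction and masses are not known exactly. Their poses are not given: they have to be found in the camera images.
- giftbox: Pale waxed wooden box, 176 x 116 mm, held fast on a 2 mm rubber mat 220 x 160 mm. Origin: under the mat's centre, on the table. +x along the channel from the low mouth end (x -88 mm, lid is drawn out there) to the closed end (+88 mm). Side grooves hold the lid with 1 mm play each side and in height; ledge 46 mm, lips' top 56 mm above the table; opening between the lips 96 mm (y +-48 mm).
- strike_mid (a point): Point of the box at giftbox x 74 mm, ledge height, axes as the box: middle setting of the brass strike at the closed end (plate flush with the ledge, steel cross ridge, 9 mm high stop bar). The strike is set along slotted screws: its stop face stands anywhere within 8 mm either way of this point, differently on each box; its plate starts 27 mm before the stop. So the lid's home must be felt.
- lid: Brown wooden sliding lid, 164 x 104 x 5 mm, 0.14 kg, loose but captive in the grooves, at the start drawn out 33 to 43 mm from middle home. Origin: centre of its underside; +x to its rounded nose. A cross groove under it, 7 mm wide, 20 mm behind the nose tip, takes the ridge. Home (nose on the stop): origin at giftbox x -16 to 0 mm, by strike.
- nose (a point): Nose tip of the lid, mid-width, half-way up (lid x +82, z +2.5 mm). The sprung ridge stands 2.5 mm proud, 20 mm before the stop: 17 to 21 mm before home the nose must be forced over it with 7 to 13 N, then the lid rides on it with 4 to 8 N of drag; in the last 2 to 4 mm it springs up into the groove, the drag vanishes, then the nose meets the stop. Over 24 N on the stop is ramming.
- batten (a point): Centre of the dark finger batten across the lid's top near its tail: 12 mm along the lid, 60 mm across, 14 mm high (lid's top face 7 mm below this point). Axes as the lid; lid origin to this point x -68, z +12 mm. Pinch it along x, or just push it with a finger from either side.
- recess (a point): Centre of the floor of the round bottle recess in the blue lining: 37 mm wide, 8 mm deep; floor 8 mm, lining's top 16 mm above the table; giftbox x 18 mm, y 0, axes as the box. For bottle and fingers to pass, the lid must be drawn back until its nose is at giftbox x -3 or less (lid origin -85 mm or less); at origin -105 mm it is still well held.
- pot_mid (a point): Centre, half-way up, of the tiny attar bottle: clear glass body 33 mm wide, 20 mm high, black cap 28 mm wide above it, 34 mm high in all, 34 g, upright; this point is 17 mm above its underside. In the recess its top is 4 mm below the lid's ledge.
- amber_jar: Bystander: small amber jar with cream lid, 54 mm wide, 32 mm high; origin centre of its underside. Leave alone.
- vial: Bystander: glass vial with white cap, 45 mm wide, 68 mm high; origin centre of its underside. Leave alone.
Not all that is in view belongs to the job. Several things look just like the part that bears pot_mid: the one meant starts farthest from the robot's base.

How it is judged:
On the way:
1. the bottle stands upright in its recess (horizontal distance between pot_mid and recess below 0.004 m and z of pot_mid in the frame of recess below 0.0205 m and angle between pot_mid's own z axis and vertical below 0.15 rad and contact force between the fingers and anything else below 0.3 N), for 0.2 s.
At the end, for the whole second after the job is handed in: The bottle stands upright in its recess (centre within 4 mm, on the floor within 3.5 mm). The lid lies flat in its channel, no more than 1.5 mm short of the earliest home, at rest, and the ridge has snapped into its groove: its spring no longer loads the lid (under 6 N between lid and box) (horizontal distance between pot_mid and recess below 0.004 m and z of pot_mid in the frame of recess below 0.0205 m and angle between pot_mid's own z axis and vertical below 0.15 rad and x of lid in the frame of giftbox above -0.0175 m and z of lid in the frame of giftbox between 0.0445 and 0.0485 m and angle between the x axis of lid and the x axis of giftbox, either way round below 0.035 rad and contact force between lid and giftbox below 6 N and linear speed of lid below 0.01 m/s); the robot touches nothing.
It fails at once if lid rammed against its stop: more than 24 N on the stop bar (contact force between lid and strike_c1 above 24 N).
It fails at once if attar bottle tipped over (angle between pot_mid's own z axis and vertical above 0.8 rad).
It fails at once if amber jar disturbed (distance of amber_jar from where it was at the start of the episode above 0.02 m).
It fails at once if glass vial disturbed (distance of vial from where it was at the start of the episode above 0.02 m).
It also fails if it takes over 72 s, if anything falls off the work surface, if the arm or the gripper's body presses on something with over 40 N, if the wrist force passes 120 N, or if a joint passes its speed limit or range.

ROBOT

A 6-joint arm with a two-finger parallel gripper is mounted at the origin on a cart in front of the work surface, level with it; the furniture and walls round the work are solid. World frame = base frame: x ahead of the robot, y to its left, z up, the work surface at z = 0. Lengths are in m, angles in rad, forces in N, time in s.
With the tool pointing down it reaches from about 0.3 to 0.75 m from the base axis. Payload 8.5 kg.
Tool frame: the origin (TCP) lies at the very end of the fingers, on their centre line; the grasp point (between the pads) lies 19 mm behind it (bot.grasp_offset is the distance from the TCP to the grasp point, in m); x points along the fingers, y is the direction in which the jaws open and shut, and the axes are right-handed (so a half turn about x gives the same grasp; the last joint's range is limited). The gripper opens to 88 mm and grips with 3 to 60 N. Pads are 18 mm wide; open, the fingers measure 123 mm over their backs; the gripper's body (75 mm by 187 mm) begins 45 mm behind the grasp point.
Start: joints at [-1.462, 0.381, 1.297, -0, 1.464, -0.215], TCP at [0.175, -0.521, 0.239] pointing down, gripper open.
Joint ranges: [-3.11, 3.11], [-0.89, 2.33], [0.22, 2.48], [-1.42, 4.56], [0.17, 2.85], [-2.88, 2.88]. Speed limits (rad/s): [2.39, 2.39, 3.14, 3.14, 3.14, 3.14].

INTERFACE

Orientations are given as a unit quaternion [x, y, z, w].
In Python, from bench import bot gives the robot as it stands.
- The arm moves only by the tool arm_command, never from a script. Its arguments are lists of equal length, an entry for each row: "xyz": the shift along the tool's x, y, z in cm, a list of three; "delta_rot": the turn, a rotation vector about the tool's x, y, z in rad, a list of three; "hand": the opening in per cent of the stroke, from 0 (shut) to 100 (fully open). In form: {"xyz": [[x, y, z], ...], "delta_rot": [[rx, ry, rz], ...], "hand": [hand, ...]}. A call has exactly 5 rows; each row shifts and turns the commanded pose from where the row before left it, along the tool's axes as they then stand; what a row does not reach is not made up. A row lasts 1/10 s, in which the tool goes at most 50 mm and 8.59 degrees, less where a joint would pass 70% of its speed; a pose out of reach is approached as far as the arm can. A call with a gripper value outside its range is refused whole. The fingers move at their own pace and stop on an object; "force" is the grip in N (left out, the last holds). Time passes only in rows, so rows that do not move let the fingers close, or fill a call up. It gives the time, the measured TCP pose, the force and the opening at its end, in the units of the state.
- bot.get_obs(): the state, without advancing time (a new reading comes with each control period).
- bot.get_image(name): name is "side" or "top" or "wrist"; returns a dict with "image" (420x560x3 uint8, blue, green, red), "depth" (420x560 float32, m along the optical axis (not along the pixel's ray), 0 where there is no reading), "vfov" (degrees; the focal length in pixels is half the picture's height over the tangent of half this angle, whatever the lens; pixels are square), "cx", "cy" (the principal point, pixels), "extrinsics" (4x4, takes a point from world to camera coordinates). Camera axes: x right, y down, z forward; pixel columns grow to the right and rows downward; lengths in m; the calibration is good to about 2 mm. A picture is of the moment at which its call begins.
- bot.hand_in(): hands the job in, once; it reports no verdict.
Trained networks look in the newest picture that a camera, given by its name, has taken for a name from the list of things; names that differ only in an ending like _2 or _b are one class to them, and where a whole thing is asked for, a point or a joint stands for the part that bears it (a point fixed in the world has none). Each returns a list of dicts, best first, with "conf" (0 to 1); they miss things now and then, are a little off and sometimes report something else, mostly with a low value. They report only what shows in the picture. A call takes as long as a camera call. They do not tell look-alikes from the thing itself.
- bot.search_frame(camera, query): "extent" ([left, top, right, bottom] in pixels, round what is visible of it).
- bot.tip_of(camera, query): "xy" ([column, row] in pixels: a listed point, or the origin of a listed thing).
The state is a dict: "t": time; "joint_pos": joint angles; "qd": joint speeds; "joint_torque": joint torques, N m; "tcp_pos": TCP position; "tcp_rot": TCP orientation; "wrist_force": force on the tool from outside, world axes, zero at the start; "ft_torque": the same for the moment, N m; "grip_width": finger opening in m.
Only numpy, scipy, OpenCV 4.12 (cv2) and the standard library are available. Lean on these libraries where they do the work, as an engineer would, in place of code of your own. Each camera call takes 0.05 s, during which the arm holds its last target. There are 200 camera calls.

## Working session

There is one attempt and no reset: what is moved stays moved. The work goes in short steps, Python scripts to look and compute and a tool call to move; the robot and the scene stay as the last step left them, time stands still between calls to the robot, and variables do not carry over. Pictures are saved under pics/ and viewed, on a budget of 10 in all, crops included, one or two more only if the job needs it, and the job is handed in when it is done.

Besides the shell and the picture viewer there is one more tool, called after "Emit:" by a JSON object that holds its "op" and its "data", one argument or row to a line. arm_command: Moves the arm, as the interface text tells. Its arguments: {"type":"object","properties":{"xyz":{"type":"array"},"delta_rot":{"type":"array"},"hand":{"type":"array"},"force":{"type":"number"}},"required":["xyz","delta_rot","hand"]}

```bash
mkdir -p pics
cat > h.py <<'E'
import numpy as np, cv2
from bench import bot
from scipy.spatial.transform import Rotation as R
def K(im):
    f=210/np.tan(np.radians(im["vfov"])/2); return f,im["cx"],im["cy"]
def ray(im,uv):
    f,cx,cy=K(im); E=np.array(im["extrinsics"]); d=np.array([(uv[0]-cx)/f,(uv[1]-cy)/f,1.]); 
    return -E[:3,:3].T@E[:3,3], E[:3,:3].T@d
def at_z(im,uv,z):
    o,d=ray(im,uv); return o+d*(z-o[2])/d[2]
def at_depth(im,uv):
    o,d=ray(im,uv); u,v=int(round(uv[0])),int(round(uv[1])); return o+d*im["depth"][v,u]
def proj(im,p):
    f,cx,cy=K(im); E=np.array(im["extrinsics"]); c=E[:3,:3]@np.array(p)+E[:3,3]; return np.array([cx+f*c[0]/c[2],cy+f*c[1]/c[2]])
def tool(dw):  # world shift (m) -> tool cm
    o=bot.get_obs(); return R.from_quat(o["tcp_rot"]).inv().apply(dw)*100
E
python3 - <<'E'
from h import *
np.set_printoptions(precision=4,suppress=True)
o=bot.get_obs(); print(o["t"],o["tcp_pos"],R.from_quat(o["tcp_rot"]).as_matrix(),o["grip_width"])
ims={}
for c in ("top","side"):
    im=bot.get_image(c); cv2.imwrite(f"pics/{c}0.png",im["image"]); 
    print(c,im["vfov"],im["cx"],im["cy"],ray(im,(280,210)))
    for q in ("pot_mid","batten","nose","strike_mid","recess","giftbox","lid","amber_jar","vial"):
        print(q,[(np.round(d["xy"],1).tolist(),round(d["conf"],2),at_depth(im,d["xy"]).round(3).tolist()) for d in bot.tip_of(c,q)])
    print([ (d["extent"],round(d["conf"],2)) for d in bot.search_frame(c,"pot_mid")])
print(bot.get_obs()["t"])
E
```

```text
0.0 [ 0.1749 -0.5211  0.2382] [[-0.0002  0.3181 -0.948 ]
 [ 0.0014 -0.948  -0.3181]
 [-1.     -0.0014 -0.0003]] 0.08778201156480847
top 55.127606269607334 270.4553135043653 209.50632073783322 (array([ 0.4244, -0.003 ,  1.1743]), array([ 0.0502, -0.0465, -0.9979]))
pot_mid [([151.9, 172.1], 0.64, [0.579, 0.309, 0.035]), ([179.8, 184.3], 0.63, [0.547, 0.229, 0.037]), ([159.0, 262.2], 0.59, [0.326, 0.28, 0.031]), ([148.8, 202.3], 0.44, [0.493, 0.315, 0.034]), ([377.6, 205.9], 0.39, [0.501, -0.336, 0.032])]
batten [([292.9, 182.2], 0.56, [0.558, -0.089, 0.065])]
nose [([239.9, 193.6], 0.56, [0.527, 0.06, 0.015])]
strike_mid [([226.2, 192.2], 0.69, [0.527, 0.096, 0.052])]
recess [([242.7, 193.9], 0.76, [0.523, 0.05, 0.052]), ([166.4, 226.6], 0.54, [0.426, 0.256, 0.064])]
giftbox [([255.6, 194.3], 0.83, [0.523, 0.014, 0.05])]
lid [([271.4, 189.1], 0.91, [0.539, -0.03, 0.054])]
amber_jar [([376.6, 206.4], 0.8, [0.5, -0.332, 0.035])]
vial [([169.7, 226.4], 0.77, [0.427, 0.248, 0.056])]
[([175.9, 176.9, 186.0, 188.8], 0.59), ([145.6, 196.4, 155.8, 206.9], 0.54), ([155.5, 256.3, 167.4, 267.1],
[... 325 characters left out ...]
4, 0.061])]
batten [([270.5, 205.3], 0.66, [0.553, -0.09, 0.064])]
nose [([251.9, 233.2], 0.97, [0.515, 0.073, 0.048]), ([269.5, 205.8], 0.51, [0.553, -0.084, 0.065])]
strike_mid [([245.7, 235.3], 0.72, [0.512, 0.107, 0.057])]
recess [([257.3, 239.4], 0.58, [0.48, 0.1, 0.049])]
giftbox [([254.5, 241.2], 0.85, [0.488, 0.101, 0.042]), ([321.7, 201.0], 0.47, [0.489, -0.324, 0.008])]
lid [([265.0, 218.5], 0.56, [0.53, -0.02, 0.053])]
amber_jar [([320.3, 202.5], 0.76, [0.49, -0.315, 0.006])]
vial [([238.2, 291.0], 0.7, [0.414, 0.286, 0.013])]
[([266.6, 286.4, 278.2, 308.4], 0.79), ([198.5, 256.5, 215.6, 272.5], 0.69), ([194.3, 279.2, 206.0, 297.0], 0.61), ([165.5, 270.3, 182.9, 286.3], 0.56)]
1.1
```

```bash
python3 -c "
import cv2,numpy as np
a=cv2.imread('pics/top0.png');b=cv2.imread('pics/side0.png')
cv2.imwrite('pics/both0.png',cv2.resize(np.vstack([a]),(800,600)))"
```

```text
(no output)
```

View pics/both0.png

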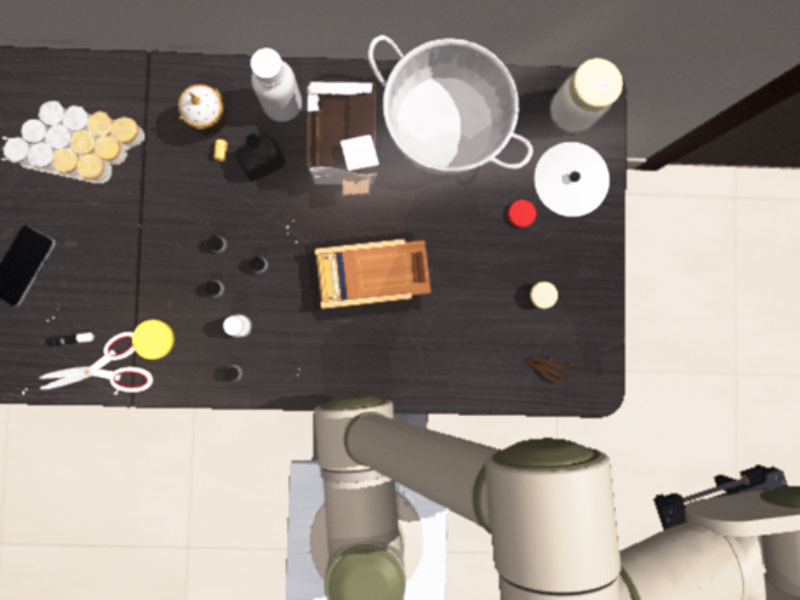

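View pics/side0.png

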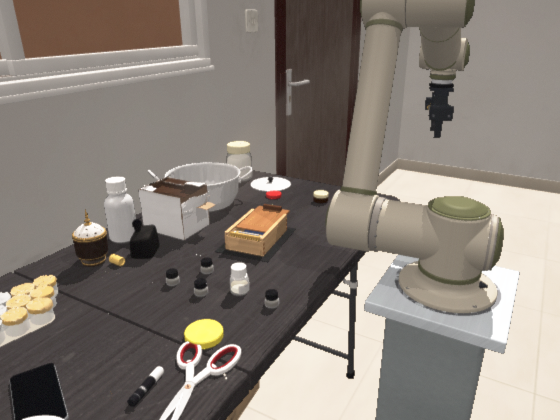

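Look-alikes of the bottle (top camera, 560 px picture): (152,172) → 0.656 m from the base, (180,184) → 0.593 m, (149,202) → 0.585 m, (161,262) → 0.43 m. The first, at about (0.58, 0.31), is the target. The box's +x axis runs roughly along world +y. I'll move above the box and look with the wrist camera.

Emit:
{"op": "arm_command", "data": {
  "xyz": [
    [0, -2.2, -3.2],
    [0, -2.2, -3.2],
    [0, -2.2, -3.2],
    [0, -2.2, -3.2],
    [0, -2.2, -3.2]
  ],
  "delta_rot": [
    [0, 0, 0],
    [0, 0, 0],
    [0, 0, 0],
    [0, 0, 0],
    [0, 0, 0]
  ],
  "hand": [50, 50, 50, 50, 50],
  "force": 20
}}

```text
t: 1.6
tcp_pos: [0.2924, -0.3649, 0.2389]
tcp_rot: [0.698, 0.114, -0.698, 0.114]
wrist_force: [0.2, -0.5, -0.5]
grip_width: 0.0504
```

Emit:
{"op": "arm_command", "data": {
  "xyz": [
    [0, -2.2, -3.2],
    [0, -2.2, -3.2],
    [0, -2.2, -3.2],
    [0, -2.2, -3.2],
    [0, -2.2, -3.2]
  ],
  "delta_rot": [
    [0, 0, 0],
    [0, 0, 0],
    [0, 0, 0],
    [0, 0, 0],
    [0, 0, 0]
  ],
  "hand": [50, 50, 50, 50, 50]
}}

```text
t: 2.1
tcp_pos: [0.4091, -0.2096, 0.2389]
tcp_rot: [0.698, 0.114, -0.698, 0.114]
wrist_force: [0.4, -1.0, 0.4]
grip_width: 0.0437
```

Emit:
{"op": "arm_command", "data": {
  "xyz": [
    [0, -2.2, -3.2],
    [0, -2.2, -3.2],
    [0, -2.2, -3.2],
    [0, 0, 0],
    [0, 0, 0]
  ],
  "delta_rot": [
    [0, 0, 0],
    [0, 0, 0],
    [0, 0, 0],
    [0.08, 0, 0],
    [0.08, 0, 0]
  ],
  "hand": [50, 50, 50, 50, 50]
}}

```text
t: 2.6
tcp_pos: [0.4789, -0.1168, 0.2387]
tcp_rot: [-0.705, -0.058, 0.705, -0.058]
wrist_force: [0.2, -0.1, 0.0]
grip_width: 0.0441
```

Run:
```python
from h import *
np.set_printoptions(precision=4,suppress=True)
o=bot.get_obs(); print(o["t"],o["tcp_pos"],R.from_quat(o["tcp_rot"]).as_matrix(),o["grip_width"],o["wrist_force"])
im=bot.get_image("wrist"); cv2.imwrite("pics/w1.png",im["image"]); np.savez("w1.npz",**im)
print(ray(im,(280,210)))
for q in ("batten","nose","strike_mid","recess","giftbox","lid"):
    print(q,[(np.round(d["xy"],1).tolist(),round(d["conf"],2),at_depth(im,d["xy"]).round(4).tolist()) for d in bot.tip_of("wrist",q)])
```

```text
2.6 [ 0.4789 -0.1168  0.2387] [[-0.0001  0.1623 -0.9867]
 [-0.     -0.9867 -0.1623]
 [-1.     -0.      0.0001]] 0.044079126923130374 [ 0.2067 -0.1181  0.004 ]
(array([ 0.5466, -0.1049,  0.3846]), array([-0.2618, -0.0633, -0.9633]))
batten [([255.5, 102.1], 0.69, [0.5474, -0.0905, 0.065])]
nose [([85.9, 101.9], 0.7, [0.5239, 0.0537, 0.0513])]
strike_mid [([42.6, 102.0], 0.97, [0.5172, 0.0941, 0.0449]), ([85.0, 101.1], 0.69, [0.5244, 0.0547, 0.0509])]
recess []
giftbox []
lid [([177.4, 105.0], 0.73, [0.5341, -0.0236, 0.0498])]
```

View pics/w1.png

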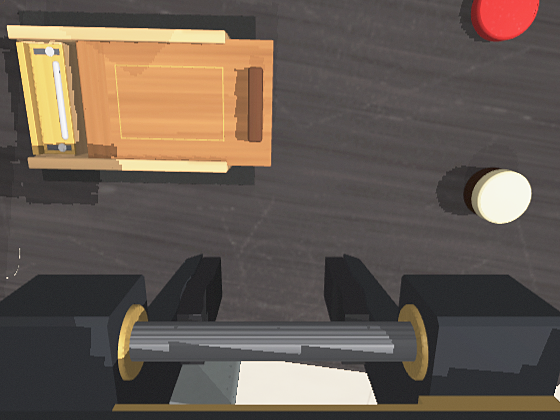

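The wrist picture shows the lid aligned with the picture rows: batten at about (256,104), nose edge near x=85, and the strike with a white ridge near (60,100). Jaw direction matches the box axis to 0.1°. Next I pinch the batten.

Emit:
{"op": "arm_command", "data": {
  "xyz": [
    [0, -0.75, -3.6],
    [0, -0.75, -3.6],
    [4.5, 0, 0],
    [4.5, 0, 0],
    [4.0, 0, 0]
  ],
  "delta_rot": [
    [0, 0, 0],
    [0, 0, 0],
    [0, 0, 0],
    [0, 0, 0],
    [0, 0, 0]
  ],
  "hand": [50, 50, 50, 50, 50]
}}

```text
t: 3.45
tcp_pos: [0.5467, -0.0912, 0.1069]
tcp_rot: [-0.705, -0.058, 0.705, -0.058]
wrist_force: [0.2, -0.9, 0.0]
grip_width: 0.0442
```

Emit:
{"op": "arm_command", "data": {
  "xyz": [
    [3.0, 0, 0],
    [2.1, 0, 0],
    [0, 0, 0],
    [0, 0, 0],
    [0, 0, 0]
  ],
  "delta_rot": [
    [0, 0, 0],
    [0, 0, 0],
    [0, 0, 0],
    [0, 0, 0],
    [0, 0, 0]
  ],
  "hand": [50, 50, 50, 0, 0],
  "force": 15
}}

```text
t: 3.95
tcp_pos: [0.5477, -0.0917, 0.0592]
tcp_rot: [0.706, 0.057, -0.704, 0.058]
wrist_force: [0.0, 0.0, -0.2]
grip_width: 0.0303
```

Emit:
{"op": "arm_command", "data": {
  "xyz": [
    [0, 0, 0],
    [0, 0, 0],
    [0, 0, 0],
    [0, 0, 0],
    [0, 0, 0]
  ],
  "delta_rot": [
    [0, 0, 0],
    [0, 0, 0],
    [0, 0, 0],
    [0, 0, 0],
    [0, 0, 0]
  ],
  "hand": [0, 0, 0, 0, 0]
}}

```text
t: 4.45
tcp_pos: [0.5473, -0.0915, 0.0582]
tcp_rot: [0.705, 0.058, -0.704, 0.058]
wrist_force: [-1.2, -0.3, 3.6]
grip_width: 0.0116
```

Emit:
{"op": "arm_command", "data": {
  "xyz": [
    [0, 0.8, 0],
    [0, 1.0, 0],
    [0, 1.2, 0],
    [0, 1.2, 0],
    [0, 0.8, 0]
  ],
  "delta_rot": [
    [0, 0, 0],
    [0, 0, 0],
    [0, 0, 0],
    [0, 0, 0],
    [0, 0, 0]
  ],
  "hand": [0, 0, 0, 0, 0]
}}

```text
t: 4.95
tcp_pos: [0.5552, -0.1423, 0.0574]
tcp_rot: [-0.705, -0.057, 0.705, -0.058]
wrist_force: [0.7, 0.3, 1.4]
grip_width: 0.0116
```

Emit:
{"op": "arm_command", "data": {
  "xyz": [
    [0, 0, 0],
    [0, 0, 0],
    [0, 0, 0],
    [0, 0, 0],
    [0, 0, 0]
  ],
  "delta_rot": [
    [0, 0, 0],
    [0, 0, 0],
    [0, 0, 0],
    [0, 0, 0],
    [0, 0, 0]
  ],
  "hand": [0, 0, 50, 50, 50]
}}

```text
t: 5.45
tcp_pos: [0.555, -0.1403, 0.0577]
tcp_rot: [-0.705, -0.058, 0.705, -0.058]
wrist_force: [0.8, 0.0, -0.1]
grip_width: 0.0337
```

Emit:
{"op": "arm_command", "data": {
  "xyz": [
    [-4, 0, 0],
    [-4.5, 0, 0],
    [-4.5, 0, 0],
    [-4, 0, 0],
    [-2, 0, 0]
  ],
  "delta_rot": [
    [0, 0, 0],
    [0, 0, 0],
    [0, 0, 0],
    [0, 0, 0],
    [0, 0, 0]
  ],
  "hand": [50, 50, 50, 50, 50]
}}

```text
t: 5.95
tcp_pos: [0.5556, -0.1407, 0.2516]
tcp_rot: [0.706, 0.057, -0.703, 0.059]
wrist_force: [-0.8, 0.1, 0.4]
grip_width: 0.0438
```

Emit:
{"op": "arm_command", "data": {
  "xyz": [
    [0, -4, 0.1],
    [0, -4.5, 0.1],
    [0, -4.5, 0.1],
    [0, -4, 0.1],
    [0, -1.5, 0.1]
  ],
  "delta_rot": [
    [0, 0, 0],
    [0, 0, 0],
    [0, 0, 0],
    [0, 0, 0],
    [0, 0, 0]
  ],
  "hand": [80, 80, 80, 80, 80]
}}

```text
t: 6.45
tcp_pos: [0.519, 0.044, 0.248]
tcp_rot: [0.705, 0.059, -0.705, 0.059]
wrist_force: [-0.1, -0.6, -0.0]
grip_width: 0.0703
```

```bash
cat > look.py <<'E'
from h import *
import sys
np.set_printoptions(precision=4,suppress=True)
o=bot.get_obs(); print(o["t"],o["tcp_pos"],o["qd"].round(3) if hasattr(o["qd"],"round") else o["qd"],o["grip_width"],o["wrist_force"])
im=bot.get_image("wrist"); cv2.imwrite(f"pics/{sys.argv[1]}.png",im["image"]); np.savez(f"{sys.argv[1]}.npz",**im)
for q in sys.argv[2:]:
    print(q,[(np.round(d["xy"],1).tolist(),round(d["conf"],2),at_depth(im,d["xy"]).round(4).tolist()) for d in bot.tip_of("wrist",q)],[np.round(d["extent"],1).tolist() for d in bot.search_frame("wrist",q)])
E
python3 look.py w2 recess strike_mid nose batten
```

```text
6.45 [0.519 0.044 0.248] [ 0.224 -0.027  0.042 -0.016 -0.026  0.231] 0.07029825611100897 [-0.0781 -0.5566 -0.0266]
recess [([278.3, 168.5], 0.65, [0.5258, 0.04, 0.0078])] [[189.4, 84.6, 410.8, 240.1]]
strike_mid [([220.5, 173.7], 0.78, [0.5176, 0.0947, 0.0446])] [[190.3, 84.1, 407.7, 241.0], [314.2, 122.2, 497.8, 231.3]]
nose [([315.1, 174.4], 0.92, [0.5331, 0.0073, 0.0521])] [[312.8, 122.1, 494.5, 232.1], [191.7, 83.9, 406.1, 243.3]]
batten [([477.4, 181.5], 0.72, [0.5527, -0.1371, 0.0624]), ([60.3, 226.1], 0.33, [0.4347, 0.2499, 0.0329])] [[309.5, 118.8, 499.8, 231.6]]
```

View pics/w2.png

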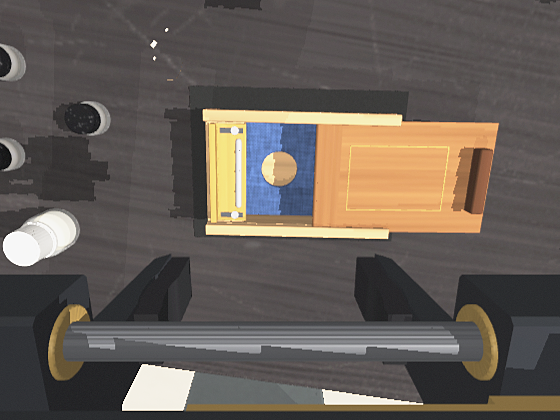

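Emit:
{"op": "arm_command", "data": {
  "xyz": [
    [0, -4, -2.1],
    [0, -4.2, -2.1],
    [0, -4.2, -2.1],
    [0, -4.2, -2.1],
    [0, -4, -2.1]
  ],
  "delta_rot": [
    [0, 0, 0],
    [0, 0, 0],
    [0, 0, 0],
    [0, 0, 0],
    [0, 0, 0]
  ],
  "hand": [80, 80, 80, 80, 80]
}}

```text
t: 7.4
tcp_pos: [0.5906, 0.2628, 0.2477]
tcp_rot: [-0.705, -0.058, 0.705, -0.058]
wrist_force: [-0.2, -0.1, -0.2]
grip_width: 0.0708
```

Emit:
{"op": "arm_command", "data": {
  "xyz": [
    [0, -2, 0],
    [0, 0, 0],
    [0, 0, 0],
    [0, 0, 0],
    [0, 0, 0]
  ],
  "delta_rot": [
    [0, 0, 0],
    [0, 0, 0],
    [0, 0, 0],
    [0, 0, 0],
    [0, 0, 0]
  ],
  "hand": [80, 80, 80, 80, 80]
}}

```text
t: 7.9
tcp_pos: [0.5871, 0.2797, 0.2481]
tcp_rot: [0.705, 0.057, -0.705, 0.057]
wrist_force: [-0.1, -0.7, -0.1]
grip_width: 0.0704
```

```bash
python3 look.py w3 pot_mid vial
```

```text
7.9 [0.5871 0.2797 0.2481] [ 0.006 -0.    -0.001  0.001  0.001  0.002] 0.0704468572869057 [-0.0852 -0.705  -0.0697]
pot_mid [([221.8, 254.0], 0.96, [0.5007, 0.3198, 0.0342]), ([232.8, 171.4], 0.93, [0.5881, 0.32, 0.034]), ([240.3, 384.4], 0.83, [0.339, 0.2783, 0.0291]), ([309.9, 222.1], 0.79, [0.5492, 0.236, 0.0332])] [[221.0, 152.1, 253.5, 185.7], [227.8, 364.8, 255.7, 404.2], [294.0, 203.3, 325.9, 238.9], [209.6, 235.2, 237.5, 270.5]]
vial [([260.6, 310.3], 0.76, [0.443, 0.2701, 0.0353])] []
```

View pics/w3.png

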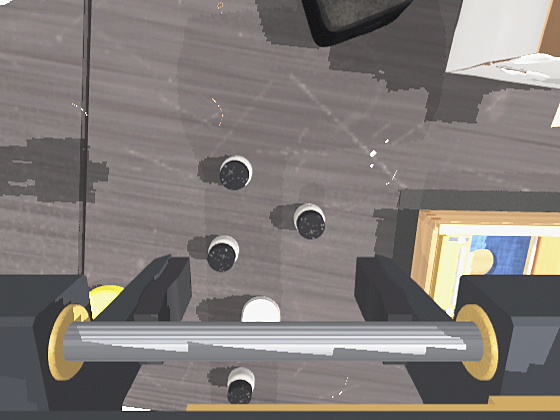

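w2 shows the lid drawn back with the nose edge near x=316 and the recess clear at (279,168). w3 shows four black-capped bottles: (236,172), the farthest and so the target, then (311,220), (222,253) and (240,385). I'll check the target in a close crop and fit the cap's centre.

Run:
```python
from h import *
np.set_printoptions(precision=4,suppress=True)
o=bot.get_obs(); print("q",np.array(o["joint_pos"]))
im=dict(np.load("w3.npz")); f,cx,cy=K(im); E=im["extrinsics"]
v,u=np.mgrid[0:420,0:560]; D=im["depth"]; P=np.stack([(u-cx)/f*D,(v-cy)/f*D,D],-1)@E[:3,:3]-(E[:3,:3].T@E[:3,3])
def cap(c,z0,z1,r):
    m=(D>0)&(P[...,2]>z0)&(P[...,2]<z1)&(np.hypot(P[...,0]-c[0],P[...,1]-c[1])<r); q=P[m]
    (x,y),rr=cv2.minEnclosingCircle(q[:,:2].astype(np.float32)); print("cap",m.sum(),q.mean(0),(x,y,rr),np.ptp(q,axis=0))
cap((.588,.318),.031,.04,.03)
print("net",at_z(im,(232.8,171.4),.017),"zmax table check",np.median(P[150:190,270:290,2]))
m=(D>0)&(v<250)&(P[...,2]>.05)&(np.hypot(P[...,0]-.588,P[...,1]-.318)<.17)
q=P[m]; 
if len(q): i=np.argsort(np.hypot(q[:,0]-.588,q[:,1]-.318))[:3]; print("near tall",q[i],q[:,2].max())
# recess from w2: circle fit of deep pixels + white/blue
im=dict(np.load("w2.npz")); D=im["depth"];E=im["extrinsics"]; P=np.stack([(u-cx)/f*D,(v-cy)/f*D,D],-1)@E[:3,:3]-(E[:3,:3].T@E[:3,3])
hsv=cv2.cvtColor(im["image"],cv2.COLOR_BGR2HSV); m=((hsv[...,0]<35)|(D<0)).astype(np.uint8); 
w=np.zeros_like(m); w[140:196,250:306]=m[140:196,250:306]; n,l,s,c=cv2.connectedComponentsWithStats(w)
i=1+np.argmin(np.hypot(*(c[1:]-[278,168]).T)); print("rec blob",s[i],c[i])
ys,xs=np.where(l==i); cnt,_=cv2.findContours((l==i).astype(np.uint8),cv2.RETR_EXTERNAL,cv2.CHAIN_APPROX_NONE); e=cv2.fitEllipse(cnt[0]); print(e)
print("rec at z16",at_z(im,e[0],.016),"net z8",at_z(im,(278.3,168.5),.008)); print("lining z",np.median(P[150:185,255:260,2]),"floor",P[168,279])
cv2.imwrite("pics/crop3.png",np.hstack([cv2.resize(cv2.imread("pics/w3.png")[130:220,190:330],None,fx=3,fy=3,interpolation=2),cv2.resize(im["image"][130:220,230:340],None,fx=3,fy=3,interpolation=2)]))
```

```text
q [ 0.2646  0.5589  0.968  -0.      1.6145  1.6721]
cap 632 [0.5845 0.319  0.0336] (0.5841482281684875, 0.3190782368183136, 0.014211267232894897) [0.0279 0.0273 0.0048]
net [0.585  0.3213 0.017 ] zmax table check -0.00027667227725017285
near tall [[0.7211 0.257  0.0518]
 [0.7208 0.2559 0.05  ]
 [0.7219 0.2579 0.0509]] 0.06518860820685785
rec blob [261 151  36  35 967] [278.7911 168.3661]
((278.7960510253906, 168.3701171875), (33.715599060058594, 34.70270538330078), 75.27735900878906)
rec at z16 [0.5273 0.0399 0.016 ] net z8 [0.5259 0.04   0.008 ]
lining z 0.016059971326382594 floor [0.5265 0.0394 0.0081]
```

View pics/crop3.png

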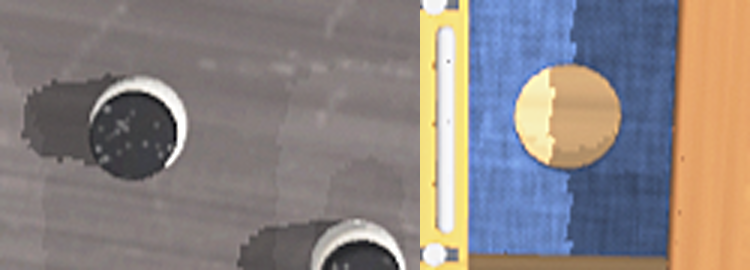

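Crop confirms the target: a clear-glass body with a black cap, centre about (0.5845, 0.319). The recess rim is clean at (0.527, 0.040). I'll turn the jaws 90° so they lie across the box, and descend.

Emit:
{"op": "arm_command", "data": {
  "xyz": [
    [0, -3.97, -0.39],
    [1.3, 0, 0],
    [1.3, 0, 0],
    [1.3, 0, 0],
    [1.3, 0, 0]
  ],
  "delta_rot": [
    [0, 0, 0],
    [-0.145, 0, 0],
    [-0.145, 0, 0],
    [-0.145, 0, 0],
    [-0.145, 0, 0]
  ],
  "hand": [65, 65, 65, 65, 65]
}}

```text
t: 8.65
tcp_pos: [0.5841, 0.3209, 0.1953]
tcp_rot: [0.658, 0.259, -0.658, 0.259]
wrist_force: [0.3, 0.4, -0.3]
grip_width: 0.0575
```

Emit:
{"op": "arm_command", "data": {
  "xyz": [
    [1.3, 0, 0],
    [1.3, 0, 0],
    [1.3, 0, 0],
    [1.3, 0, 0],
    [1.3, 0, 0]
  ],
  "delta_rot": [
    [-0.145, 0, 0],
    [-0.145, 0, 0],
    [-0.145, 0, 0],
    [-0.145, 0, 0],
    [-0.145, 0, 0]
  ],
  "hand": [65, 65, 65, 65, 65]
}}

```text
t: 9.15
tcp_pos: [0.5841, 0.3208, 0.1303]
tcp_rot: [0.523, 0.475, -0.523, 0.475]
wrist_force: [-0.5, -0.1, -0.6]
grip_width: 0.057
```

Emit:
{"op": "arm_command", "data": {
  "xyz": [
    [1.3, 0, 0],
    [1.0, 0, 0],
    [0, 0, 0],
    [0, 0, 0],
    [0, 0, 0]
  ],
  "delta_rot": [
    [-0.145, 0, 0],
    [-0.121, 0, 0],
    [0, 0, 0],
    [0, 0, 0],
    [0, 0, 0]
  ],
  "hand": [65, 65, 65, 65, 65]
}}

```text
t: 9.65
tcp_pos: [0.5845, 0.321, 0.1086]
tcp_rot: [0.458, 0.538, -0.458, 0.539]
wrist_force: [-0.4, -0.0, -0.5]
grip_width: 0.057
```

```bash
python3 look.py w4 pot_mid
python3 - <<'E'
from h import *
np.set_printoptions(precision=4,suppress=True)
im=dict(np.load("w4.npz")); f,cx,cy=K(im);E=im["extrinsics"];v,u=np.mgrid[0:420,0:560]; D=im["depth"]; P=np.stack([(u-cx)/f*D,(v-cy)/f*D,D],-1)@E[:3,:3]-(E[:3,:3].T@E[:3,3])
m=(D>0)&(P[...,2]>.031)&(P[...,2]<.04)&(np.hypot(P[...,0]-.5845,P[...,1]-.319)<.028); q=P[m]; print(m.sum(), q.mean(0) if len(q) else 0, cv2.minEnclosingCircle(q[:,:2].astype(np.float32)) if len(q) else 0)
o=bot.get_obs(); print(R.from_quat(o["tcp_rot"]).as_matrix(),proj(im,o["tcp_pos"]))
c=np.array([.5845,.319,.012]); print("tool cm to bottle",tool(c-o["tcp_pos"]))
E
```

```text
9.65 [0.5845 0.321  0.1086] [-0.001  0.     0.002  0.001 -0.001 -0.011] 0.057025945104524925 [-0.352  -0.0159 -0.4877]
pot_mid [([274.3, 217.3], 0.91, [0.5833, 0.3259, 0.0342]), ([137.6, 199.0], 0.86, [0.4988, 0.3235, 0.0325]), ([202.1, 321.2], 0.75, [0.5639, 0.3452, 0.1851])] [[106.2, 168.4, 169.7, 223.7], [201.8, 292.2, 227.0, 321.6], [252.7, 191.2, 297.8, 246.0]]
1511 [0.5834 0.32   0.0336] ((0.5833226442337036, 0.31941235065460205), 0.01438115257769823)
[[ 0.0009  0.9868  0.1622]
 [ 0.0003  0.1622 -0.9868]
 [-1.      0.001  -0.0002]] [275.6148 278.0014]
tool cm to bottle [ 9.6331 -0.0246  0.1989]
```

Emit:
{"op": "arm_command", "data": {
  "xyz": [
    [3, -0.04, 0.13],
    [3, 0, 0],
    [2.5, 0, 0],
    [1.15, 0, 0],
    [0, 0, 0]
  ],
  "delta_rot": [
    [0, 0, 0],
    [0, 0, 0],
    [0, 0, 0],
    [0, 0, 0],
    [0, 0, 0]
  ],
  "hand": [65, 65, 65, 65, 65],
  "force": 12
}}

```text
t: 10.3
tcp_pos: [0.5835, 0.3194, 0.0101]
tcp_rot: [0.457, 0.54, -0.458, 0.539]
wrist_force: [0.1, -0.5, -0.1]
grip_width: 0.0573
```

Emit:
{"op": "arm_command", "data": {
  "xyz": [
    [0, 0, 0],
    [0, 0, 0],
    [0, 0, 0],
    [0, 0, 0],
    [0, 0, 0]
  ],
  "delta_rot": [
    [0, 0, 0],
    [0, 0, 0],
    [0, 0, 0],
    [0, 0, 0],
    [0, 0, 0]
  ],
  "hand": [20, 20, 20, 20, 20]
}}

```text
t: 10.8
tcp_pos: [0.5843, 0.3198, 0.0122]
tcp_rot: [0.458, 0.539, -0.457, 0.54]
wrist_force: [-1.3, -0.8, 5.7]
grip_width: 0.0306
```

Emit:
{"op": "arm_command", "data": {
  "xyz": [
    [0, 0, 0],
    [-3, 0, 0],
    [-4, 0, 0],
    [-3, 0, 0],
    [0, 0, 0]
  ],
  "delta_rot": [
    [0, 0, 0],
    [0, 0, 0],
    [0, 0, 0],
    [0, 0, 0],
    [0, 0, 0]
  ],
  "hand": [20, 20, 20, 20, 20]
}}

```text
t: 11.3
tcp_pos: [0.5856, 0.3202, 0.1159]
tcp_rot: [0.46, 0.538, -0.455, 0.541]
wrist_force: [0.3, 0.5, -0.3]
grip_width: 0.0304
```

```bash
python3 look.py w5 pot_mid
python3 - <<'E'
from h import *
np.set_printoptions(precision=4,suppress=True)
im=dict(np.load("w5.npz")); f,cx,cy=K(im);E=im["extrinsics"];v,u=np.mgrid[0:420,0:560]; D=im["depth"]; P=np.stack([(u-cx)/f*D,(v-cy)/f*D,D],-1)@E[:3,:3]-(E[:3,:3].T@E[:3,3])
o=bot.get_obs(); t=np.array(o["tcp_pos"])
m=(D>0)&(abs(P[...,2]-t[2]-.022)<.004)&(np.hypot(P[...,0]-t[0],P[...,1]-t[1])<.0135)&(np.abs((P-t)@R.from_quat(o["tcp_rot"]).as_matrix()[:,1])<.013); q=P[m]; print(m.sum(), q.mean(0)-t, np.ptp(q,axis=0))
print(tool(np.array([.527,.0399,t[2]])-t))
E
```

```text
11.3 [0.5856 0.3202 0.1159] [-0.001  0.057  0.078 -0.001 -0.057  0.001] 0.030427063232333056 [ 0.3462  0.4946 -0.2729]
pot_mid [([137.5, 194.2], 0.83, [0.4986, 0.3243, 0.0344]), ([272.9, 284.1], 0.6, [0.5829, 0.3277, 0.1369])] [[112.6, 165.6, 171.3, 216.7], [238.2, 233.9, 311.7, 321.9]]
163 [-0.0076  0.006   0.0242] [0.0251 0.0221 0.008 ]
[  0.0284 -10.1225  26.6497]
```

View pics/w5.png

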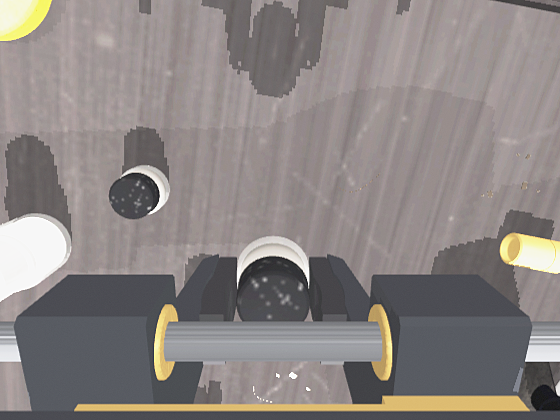

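The held bottle looks upright between the pads, with its cap at (273,290). The grip width of 30.4 mm is narrower than the 33 mm body, so I'll measure the cap's top height and plane relative to the TCP.

Run:
```python
from h import *
np.set_printoptions(precision=4,suppress=True)
im=dict(np.load("w5.npz")); f,cx,cy=K(im);E=im["extrinsics"];v,u=np.mgrid[0:420,0:560]; D=im["depth"]; P=np.stack([(u-cx)/f*D,(v-cy)/f*D,D],-1)@E[:3,:3]-(E[:3,:3].T@E[:3,3])
o=bot.get_obs(); t=np.array(o["tcp_pos"]); T=R.from_quat(o["tcp_rot"]).as_matrix(); print("tool x",T[:,0])
L=(P-t)@T
for r in range(240,322,8): print(r,im["image"][r,273].mean().round(),L[r,273]*1000)
m=(v>262)&(v<316)&(u>240)&(u<306)&(im["image"].mean(2)<70)&(np.hypot(L[...,1],L[...,2])<.03); q=L[m]*1000
x0=np.median(q[:,0]); k=abs(q[:,0]-x0)<4; q=q[k]; A=np.c_[q[:,1:],np.ones(len(q))]; c=np.linalg.lstsq(A,q[:,0],rcond=None)[0]; print("plane",c,"median",x0,len(q),q.min(0),q.max(0),q.mean(0))
```

```text
tool x [-0.002  -0.0006 -1.    ]
240 215.0 [ -2.8636   1.0878 -16.7915]
248 211.0 [ -9.3605   1.0206 -15.6926]
256 102.0 [-14.5875   0.9668 -14.3428]
264 51.0 [-22.816    0.8807 -14.5272]
272 61.0 [-27.4169   0.8334 -13.3999]
280 75.0 [-28.3211   0.8256 -10.6553]
288 94.0 [-27.7115   0.8342  -7.1358]
296 77.0 [-27.1105   0.8428  -3.5475]
304 79.0 [-27.5501   0.8401  -0.4766]
312 78.0 [-27.5143   0.8426   2.8974]
320 79.0 [-26.44     0.8564   6.9645]
plane [  0.0023  -0.1635 -26.8229] median -24.525576950182774 771 [-28.472  -11.4116 -14.7429] [-20.5286  13.2593  -3.6579] [-24.946    0.3667 -11.4763]
```

Emit:
{"op": "arm_command", "data": {
  "xyz": [
    [0, -1.45, 3.81],
    [0, -1.45, 3.81],
    [0, -1.45, 3.81],
    [0, -1.45, 3.81],
    [0, -1.45, 3.81]
  ],
  "delta_rot": [
    [0, 0, 0],
    [0, 0, 0],
    [0, 0, 0],
    [0, 0, 0],
    [0, 0, 0]
  ],
  "hand": [20, 20, 20, 20, 20]
}}

```text
t: 11.95
tcp_pos: [0.5422, 0.1183, 0.1096]
tcp_rot: [0.457, 0.54, -0.458, 0.538]
wrist_force: [1.1, -0.7, -1.1]
grip_width: 0.0299
```

Emit:
{"op": "arm_command", "data": {
  "xyz": [
    [0, -1.45, 3.81],
    [0, -1.42, 3.79],
    [0, 0, 0],
    [0, 0, 0],
    [0, 0, 0]
  ],
  "delta_rot": [
    [0, 0, 0],
    [0, 0, 0],
    [0, 0, 0],
    [0, 0, 0],
    [0, 0, 0]
  ],
  "hand": [20, 20, 20, 20, 20]
}}

```text
t: 12.45
tcp_pos: [0.5274, 0.0409, 0.1105]
tcp_rot: [0.457, 0.54, -0.457, 0.539]
wrist_force: [-0.7, 0.5, -0.4]
grip_width: 0.0306
```

Emit:
{"op": "arm_command", "data": {
  "xyz": [
    [0, 0, 0],
    [0, 0, 0],
    [0, 0, 0],
    [0, 0, 0],
    [0, 0, 0]
  ],
  "delta_rot": [
    [0, 0, 0],
    [0, 0, 0],
    [0, 0, 0],
    [0, 0, 0],
    [0, 0, 0]
  ],
  "hand": [20, 20, 20, 20, 20]
}}

```text
t: 12.95
tcp_pos: [0.5276, 0.0403, 0.1112]
tcp_rot: [0.457, 0.539, -0.457, 0.539]
wrist_force: [-1.0, 0.2, -1.2]
grip_width: 0.03
```

```bash
python3 look.py w6 strike_mid recess pot_mid
cat > held.py <<'E'
from h import *
import sys
np.set_printoptions(precision=4,suppress=True)
im=dict(np.load(sys.argv[1])); f,cx,cy=K(im);E=im["extrinsics"];v,u=np.mgrid[0:420,0:560]; D=im["depth"]; P=np.stack([(u-cx)/f*D,(v-cy)/f*D,D],-1)@E[:3,:3]-(E[:3,:3].T@E[:3,3])
o=bot.get_obs(); t=np.array(o["tcp_pos"]); T=R.from_quat(o["tcp_rot"]).as_matrix(); print(t); print(T)
L=(P-t)@T*1000
for r in range(240,322,8): print(r,L[r,273])
for r in (264,290): # side extents of cap/body between the pads
    k=np.where((abs(L[r,:,1])<17)&(abs(L[r,:,2])<18))[0]; print(r,k.min(),k.max(),L[r,k.min()],L[r,k.max()])
print("to recess",tool(np.array([.527,.0399,t[2]])-t))
E
python3 held.py w6.npz
```

```text
12.95 [0.5276 0.0403 0.1112] [-0.002 -0.     0.001  0.001  0.001  0.001] 0.030013031566508912 [-0.9977  0.1674 -1.2204]
strike_mid [([274.8, 134.9], 0.75, [0.5183, 0.095, 0.0448])] [[150.8, 67.4, 398.9, 391.8]]
recess [([273.0, 211.6], 0.9, [0.5264, 0.0404, 0.0073])] [[155.1, 68.5, 399.0, 389.7]]
pot_mid [([273.1, 285.9], 0.9, [0.5252, 0.0475, 0.133])] [[237.3, 232.2, 310.0, 320.9]]
[0.5276 0.0401 0.1113]
[[-0.      0.9866  0.1632]
 [ 0.      0.1632 -0.9866]
 [-1.     -0.     -0.    ]]
240 [  3.7785  -1.207  -16.2172]
248 [ -2.6703  -1.2089 -15.0912]
256 [ -7.327   -1.2096 -13.492 ]
264 [-16.4753  -1.214  -14.0614]
272 [-21.4321  -1.2154 -13.0953]
280 [-22.9824  -1.2141 -10.6654]
288 [-21.3472  -1.21    -6.6252]
296 [-20.6021  -1.2067  -2.9417]
304 [-21.4285  -1.2046  -0.0725]
312 [-20.6031  -1.2011   3.7836]
320 [-21.923   -1.1995   6.3882]
264 234 318 [ -7.9589 -16.8401 -10.2936] [ -8.4599  16.7623 -10.5411]
290 231 325 [-19.3399 -16.9799  -4.7437] [-29.5581  16.7323 -10.1307]
to recess [ 0.     -0.0622  0.008 ]
```

View pics/w6.png

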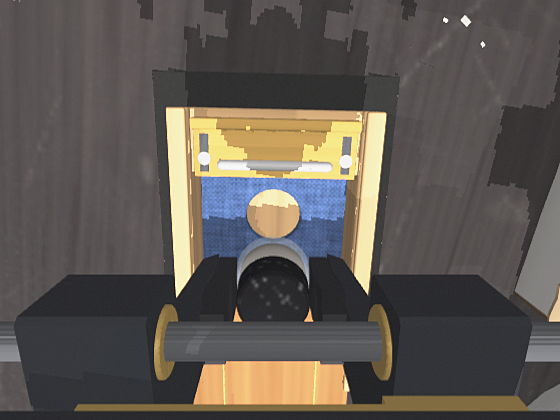

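At rest the cap top is 21.5 mm above the TCP, so the underside is 12.5 mm below it; the earlier reading was taken mid-motion. w6 shows the recess at (273,213) just ahead of the held bottle. I'll compare both in the same camera.

Run:
```python
from h import *
np.set_printoptions(precision=4,suppress=True)
im=dict(np.load("w6.npz")); I=im["image"]; o=bot.get_obs(); t=np.array(o["tcp_pos"]); T=R.from_quat(o["tcp_rot"]).as_matrix()
hsv=cv2.cvtColor(I,cv2.COLOR_BGR2HSV); m=(hsv[...,0]<60).astype(np.uint8); w=np.zeros_like(m); w[182:238,240:308]=m[182:238,240:308]
n,l,s,c=cv2.connectedComponentsWithStats(w); i=l[212,274]; print(s[i],c[i])
cnt,_=cv2.findContours((l==i).astype(np.uint8),cv2.RETR_EXTERNAL,cv2.CHAIN_APPROX_NONE); p=cnt[0][:,0,:].astype(float); p=p[p[:,1]<234]
W=np.array([at_z(im,q,.016) for q in p])[:,:2]
from scipy.optimize import least_squares
r=least_squares(lambda x:np.hypot(*(W-x[:2]).T)-x[2],[.527,.04,.0185],loss="soft_l1",f_scale=.0005).x; print("recess circle",r)
print("recess rel tool mm",(np.array([r[0],r[1],t[2]])-t)@T*1000)
# bottle: body/cap silhouette columns
g=I.mean(2)
for row in (246,250,275,285,295): print(row,[int(x) for x in g[row,228:322:2]])
```

```text
[ 247  189   53   49 2035] [272.9071 213.4732]
recess circle [0.5262 0.0409 0.0173]
recess rel tool mm [ 0.     -1.2232 -1.0601]
246 [89, 98, 88, 96, 80, 88, 79, 90, 80, 92, 130, 128, 132, 131, 127, 106, 90, 95, 101, 106, 108, 110, 113, 112, 109, 109, 104, 103, 98, 99, 122, 143, 141, 134, 140, 129, 95, 112, 103, 107, 107, 106, 100, 93, 100, 102, 95]
250 [86, 97, 87, 98, 78, 88, 88, 95, 122, 120, 137, 129, 102, 99, 111, 116, 120, 123, 125, 126, 129, 127, 129, 127, 129, 128, 126, 125, 123, 118, 119, 111, 102, 127, 143, 136, 137, 130, 103, 107, 113, 105, 108, 97, 108, 100, 104]
275 [39, 41, 40, 40, 46, 191, 105, 21, 27, 25, 27, 29, 25, 28, 31, 35, 32, 34, 34, 32, 38, 38, 38, 38, 37, 34, 38, 34, 34, 34, 32, 31, 31, 29, 26, 27, 29, 30, 13, 193, 173, 30, 36, 38, 39, 40, 39]
285 [40, 45, 40, 38, 27, 48, 27, 28, 36, 34, 39, 41, 42, 75, 103, 69, 42, 42, 39, 43, 41, 41, 44, 46, 45, 44, 42, 42, 43, 40, 43, 43, 41, 43, 40, 56, 89, 80, 28, 34, 126, 29, 34, 39, 33, 34, 41]
295 [43, 45, 41, 39, 37, 36, 35, 43, 41, 43, 40, 45, 41, 43, 41, 44, 57, 62, 50, 41, 40, 44, 43, 45, 42, 60, 90, 69, 39, 62, 67, 50, 43, 41, 44, 42, 42, 42, 41, 39, 33, 35, 38, 37, 34, 35, 33]
```

Recess and bottle agree across the jaws, and along the box the recess is about 0.7 mm towards −tool z. I'll lower to just above the rim, then ease in.

Emit:
{"op": "arm_command", "data": {
  "xyz": [
    [2, 0, -0.07],
    [2.5, 0, 0],
    [2.1, 0, 0],
    [1.0, 0, 0],
    [0, 0, 0]
  ],
  "delta_rot": [
    [0, 0, 0],
    [0, 0, 0],
    [0, 0, 0],
    [0, 0, 0],
    [0, 0, 0]
  ],
  "hand": [20, 20, 20, 20, 20]
}}

```text
t: 13.8
tcp_pos: [0.5271, 0.0408, 0.0344]
tcp_rot: [0.457, 0.54, -0.458, 0.539]
wrist_force: [0.5, 0.7, 0.2]
grip_width: 0.0304
```

Emit:
{"op": "arm_command", "data": {
  "xyz": [
    [0.3, 0, 0],
    [0.3, 0, 0],
    [0.3, 0, 0],
    [0.2, 0, 0],
    [0, 0, 0]
  ],
  "delta_rot": [
    [0, 0, 0],
    [0, 0, 0],
    [0, 0, 0],
    [0, 0, 0],
    [0, 0, 0]
  ],
  "hand": [20, 20, 20, 20, 20]
}}

```text
t: 14.3
tcp_pos: [0.5275, 0.0408, 0.0242]
tcp_rot: [0.457, 0.539, -0.457, 0.539]
wrist_force: [0.0, -0.9, -0.8]
grip_width: 0.0307
```

```bash
python3 look.py w7; python3 held.py w7.npz
```

```text
14.3 [0.5275 0.0408 0.0242] [ 0.    -0.001 -0.003  0.001  0.005  0.001] 0.03068660341259613 [ 0.0451 -0.9383 -0.7506]
[0.5275 0.0408 0.0243]
[[-0.      0.9866  0.1633]
 [ 0.      0.1633 -0.9866]
 [-1.     -0.     -0.    ]]
240 [  3.2297  -1.323  -16.2716]
248 [ -2.8328  -1.324  -15.0101]
256 [ -8.6252  -1.3249 -13.8896]
264 [-14.5766  -1.3261 -13.084 ]
272 [-20.9843  -1.3276 -12.7487]
280 [-20.8493  -1.3259  -9.4809]
288 [-21.0249  -1.3244  -6.3256]
296 [-21.9201  -1.3233  -3.5287]
304 [-21.1613  -1.3212   0.2075]
312 [-20.8688  -1.3194   3.7495]
320 [-21.3418  -1.3179   6.8737]
264 235 318 [ -5.6021 -16.8035  -9.1185] [ -7.7954  16.7209 -10.1037]
290 232 326 [-18.6949 -16.7864  -4.2774] [-29.7808  16.9146 -10.1111]
to recess [-0.     -0.0657  0.0827]
```

Emit:
{"op": "arm_command", "data": {
  "xyz": [
    [0.15, 0, 0],
    [0.1, 0, 0],
    [0, 0, 0],
    [0, 0, 0],
    [0, 0, 0]
  ],
  "delta_rot": [
    [0, 0, 0],
    [0, 0, 0],
    [0, 0, 0],
    [0, 0, 0],
    [0, 0, 0]
  ],
  "hand": [20, 20, 20, 20, 48]
}}

```text
t: 14.85
tcp_pos: [0.5275, 0.0408, 0.0218]
tcp_rot: [0.457, 0.539, -0.457, 0.539]
wrist_force: [-0.0, -1.1, 0.4]
grip_width: 0.0363
```

Emit:
{"op": "arm_command", "data": {
  "xyz": [
    [0, 0, 0],
    [0, 0, 0],
    [0, 0, 0],
    [0, 0, 0],
    [-1, 0, 0]
  ],
  "delta_rot": [
    [0, 0, 0],
    [0, 0, 0],
    [0, 0, 0],
    [0, 0, 0],
    [0, 0, 0]
  ],
  "hand": [48, 48, 48, 48, 48]
}}

```text
t: 15.35
tcp_pos: [0.5269, 0.0409, 0.0313]
tcp_rot: [0.457, 0.54, -0.458, 0.539]
wrist_force: [0.4, -0.3, 0.1]
grip_width: 0.0424
```

Emit:
{"op": "arm_command", "data": {
  "xyz": [
    [-3, 0, 0],
    [-4, 0, 0],
    [-4, 0, 0],
    [-3, 0, 0],
    [0, 0, 0]
  ],
  "delta_rot": [
    [0, 0, 0],
    [0, 0, 0],
    [0, 0, 0],
    [0, 0, 0],
    [0, 0, 0]
  ],
  "hand": [48, 48, 48, 48, 48]
}}

```text
t: 15.85
tcp_pos: [0.529, 0.0407, 0.1764]
tcp_rot: [0.459, 0.537, -0.456, 0.542]
wrist_force: [-0.7, -0.6, -0.1]
grip_width: 0.0423
```

Emit:
{"op": "arm_command", "data": {
  "xyz": [
    [0, 0, 4],
    [0, 0, 4],
    [0, 0, 1],
    [0, 0, 0],
    [0, 0, 0]
  ],
  "delta_rot": [
    [0, 0, 0],
    [0, 0, 0],
    [0, 0, 0],
    [0, 0, 0],
    [0, 0, 0]
  ],
  "hand": [48, 48, 10, 0, 0]
}}

```text
t: 16.35
tcp_pos: [0.5418, -0.0471, 0.1714]
tcp_rot: [0.457, 0.54, -0.457, 0.539]
wrist_force: [0.2, 0.8, 0.2]
grip_width: 0.0203
```

```bash
python3 look.py w8 pot_mid nose strike_mid batten
python3 - <<'E'
from h import *
np.set_printoptions(precision=4,suppress=True)
im=dict(np.load("w8.npz")); f,cx,cy=K(im);E=im["extrinsics"];v,u=np.mgrid[0:420,0:560]; D=im["depth"]; P=np.stack([(u-cx)/f*D,(v-cy)/f*D,D],-1)@E[:3,:3]-(E[:3,:3].T@E[:3,3])
m=(D>0)&(P[...,2]>.037)&(P[...,2]<.047)&(np.hypot(P[...,0]-.527,P[...,1]-.04)<.022); q=P[m]; print(m.sum(),q.mean(0),cv2.minEnclosingCircle(q[:,:2].astype(np.float32)))
A=np.c_[q[:,:2],np.ones(len(q))]; print("tilt",np.linalg.lstsq(A,q[:,2],rcond=None)[0][:2])
E
```

```text
16.35 [ 0.5418 -0.0471  0.1714] [ 0.018 -0.007  0.001 -0.001 -0.    -0.002] 0.02034811287068782 [0.1615 0.8428 0.1636]
pot_mid [([270.7, 82.0], 0.77, [0.5246, 0.0385, 0.042])] []
nose [([270.9, 127.7], 0.77, [0.5297, 0.0083, 0.0512])] [[203.4, 128.7, 342.6, 321.6]]
strike_mid [] [[171.8, 0.0, 381.2, 238.7], [202.4, 125.4, 342.6, 323.0]]
batten [([267.4, 321.7], 0.78, [0.5349, -0.0202, 0.2489])] [[201.6, 126.8, 347.0, 323.1], [168.3, 0.0, 377.3, 236.0]]
1325 [0.5258 0.0403 0.0415] ((0.5258464813232422, 0.0402575321495533), 0.014154139906167984)
tilt [-0.0023  0.0022]
```

View pics/w8.png

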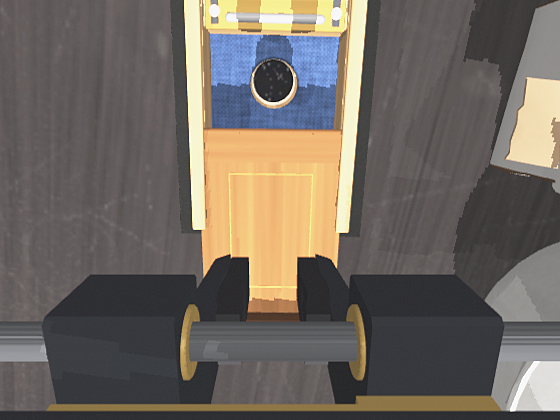

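The bottle stands in the recess at (273,82): cap top z 0.0415 (expected 0.042), no tilt, about 1 mm from the recess centre. Now I go behind the batten with the fingers shut.

Emit:
{"op": "arm_command", "data": {
  "xyz": [
    [0, 0, 4],
    [0, -0.1, 4.2],
    [0, 0, 4],
    [2, 0, 0],
    [3, 0, 0]
  ],
  "delta_rot": [
    [0, 0, 0],
    [0, 0, 0],
    [0, 0, 0],
    [0, 0, 0],
    [0, 0, 0]
  ],
  "hand": [0, 0, 0, 0, 0]
}}

```text
t: 17.3
tcp_pos: [0.5618, -0.1701, 0.1223]
tcp_rot: [0.458, 0.538, -0.458, 0.54]
wrist_force: [-0.2, -0.4, -1.0]
grip_width: -0.0001
```

Emit:
{"op": "arm_command", "data": {
  "xyz": [
    [0, 0, 0],
    [0, 0, 0],
    [3, 0, 0],
    [2, 0, 0],
    [1.4, 0, 0]
  ],
  "delta_rot": [
    [0, 0, 0],
    [0, 0, 0],
    [0, 0, 0],
    [0, 0, 0],
    [0, 0, 0]
  ],
  "hand": [0, 0, 0, 0, 0]
}}

```text
t: 17.8
tcp_pos: [0.5617, -0.1684, 0.0583]
tcp_rot: [0.457, 0.539, -0.457, 0.54]
wrist_force: [1.1, 1.1, 0.4]
grip_width: 0.0003
```

Emit:
{"op": "arm_command", "data": {
  "xyz": [
    [0, 0, 0],
    [0, 0, 0],
    [0, 0, 0],
    [0, 0, -0.3],
    [0, 0, -0.3]
  ],
  "delta_rot": [
    [0, 0, 0],
    [0, 0, 0],
    [0, 0, 0],
    [0, 0, 0],
    [0, 0, 0]
  ],
  "hand": [0, 0, 0, 0, 0]
}}

```text
t: 18.3
tcp_pos: [0.5603, -0.1624, 0.0584]
tcp_rot: [0.457, 0.539, -0.457, 0.54]
wrist_force: [-0.3, 0.1, -0.2]
grip_width: 0.0002
```

```bash
python3 look.py w9 nose batten
python3 - <<'E'
from h import *
im=dict(np.load("w9.npz"));o=bot.get_obs();print("tcp rel batten-est along box x mm",(np.array(o["tcp_pos"])[:2]-[.5557,-.1399])@[-.163,.9866]*1000)
E
```

```text
18.3 [ 0.5603 -0.1624  0.0584] [ 0.044 -0.015  0.045 -0.002 -0.024  0.043] 0.00021263851593491552 [-0.3013  0.1052 -0.242 ]
nose [] [[132.9, 1.8, 407.6, 253.8]]
batten [([264.2, 227.5], 0.77, [0.5516, -0.1389, 0.0636])] [[128.1, 0.0, 408.3, 247.6], [109.1, 0.0, 432.2, 101.2]]
tcp rel batten-est along box x mm -23.06849272385617
```

View pics/w9.png

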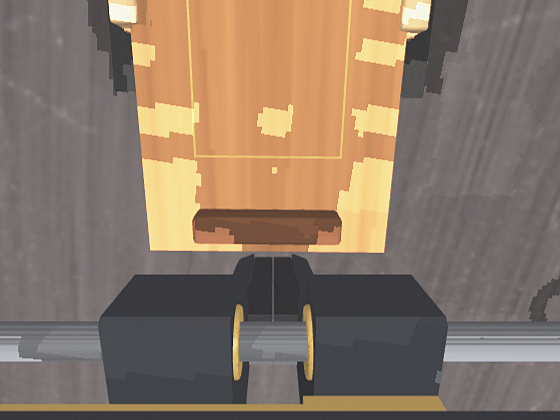

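w9: the closed fingers at (272,265) stand right behind the batten (193–342, 226), above the lid's tail. I start pushing.

Emit:
{"op": "arm_command", "data": {
  "xyz": [
    [0, 0, -0.5],
    [0, 0, -0.8],
    [0, 0, -1.1],
    [0, 0, -1.1],
    [0, 0, -1.0]
  ],
  "delta_rot": [
    [0, 0, 0],
    [0, 0, 0],
    [0, 0, 0],
    [0, 0, 0],
    [0, 0, 0]
  ],
  "hand": [0, 0, 0, 0, 0]
}}

```text
t: 19.05
tcp_pos: [0.5525, -0.1169, 0.0578]
tcp_rot: [0.457, 0.539, -0.457, 0.539]
wrist_force: [0.9, -0.6, -0.2]
grip_width: 0.0005
```

Emit:
{"op": "arm_command", "data": {
  "xyz": [
    [0, 0, -0.4],
    [0, 0, -0.3],
    [0, 0, -0.2],
    [0, 0, 0],
    [0, 0, 0]
  ],
  "delta_rot": [
    [0, 0, 0],
    [0, 0, 0],
    [0, 0, 0],
    [0, 0, 0],
    [0, 0, 0]
  ],
  "hand": [0, 0, 0, 0, 0]
}}

```text
t: 19.55
tcp_pos: [0.5514, -0.1095, 0.0577]
tcp_rot: [0.457, 0.539, -0.457, 0.539]
wrist_force: [0.1, -1.0, -0.5]
grip_width: -0.0
```

```bash
cat > st.py <<'E'
from h import *
u=np.array([-.1633,.9866]); c=[]
for i in range(1):
    o=bot.get_obs(); p=np.array(o["tcp_pos"])[:2]; print("t",round(o["t"],2),"s mm (tcp along box x)",round(p@u*1000,1),"z",round(o["tcp_pos"][2],4),"F along box x",round(np.array(o["wrist_force"])[:2]@u,2),"fz",round(o["wrist_force"][2],2))
# lid origin if finger (9 mm half) touches batten rear: batten = s+9+6; box origin s
b=np.array([.5270,.0400])@u*1000-18
print("est lid origin in box", round(p@u*1000+15+68-b,1))
E
python3 st.py; python3 look.py w10 nose batten strike_mid
```

```text
t 19.55 s mm (tcp along box x) -198.1 z 0.0577 F along box x -0.99 fz -0.47
est lid origin in box -50.5
19.55 [ 0.5514 -0.1095  0.0577] [-0.003  0.001  0.001  0.    -0.001  0.   ] -1.8074879198923493e-05 [ 0.144  -0.9756 -0.4713]
nose [] [[142.2, 0.0, 407.2, 264.9]]
batten [([267.6, 238.5], 0.78, [0.5446, -0.0897, 0.0648])] [[140.0, 0.4, 409.4, 265.6]]
strike_mid [] [[108.8, 0.0, 439.0, 201.8]]
```

Emit:
{"op": "arm_command", "data": {
  "xyz": [
    [0, 0, -0.1],
    [0, 0, -0.1],
    [0, 0, -0.1],
    [0, 0, -0.1],
    [0, 0, -0.1]
  ],
  "delta_rot": [
    [0, 0, 0],
    [0, 0, 0],
    [0, 0, 0],
    [0, 0, 0],
    [0, 0, 0]
  ],
  "hand": [0, 0, 0, 0, 0]
}}

```text
t: 20.4
tcp_pos: [0.5505, -0.1043, 0.0577]
tcp_rot: [0.457, 0.539, -0.457, 0.539]
wrist_force: [0.6, -0.7, -0.5]
grip_width: 0.0005
```

Emit:
{"op": "arm_command", "data": {
  "xyz": [
    [0, 0, -0.1],
    [0, 0, -0.1],
    [0, 0, -0.1],
    [0, 0, -0.1],
    [0, 0, -0.1]
  ],
  "delta_rot": [
    [0, 0, 0],
    [0, 0, 0],
    [0, 0, 0],
    [0, 0, 0],
    [0, 0, 0]
  ],
  "hand": [0, 0, 0, 0, 0]
}}

```text
t: 20.9
tcp_pos: [0.5497, -0.0994, 0.0577]
tcp_rot: [0.457, 0.539, -0.457, 0.539]
wrist_force: [-0.5, 0.3, 0.7]
grip_width: 0.0008
```

```bash
python3 st.py; python3 look.py w11 batten
```

```text
t 20.9 s mm (tcp along box x) -187.8 z 0.0577 F along box x 0.37 fz 0.68
est lid origin in box -40.2
20.9 [ 0.5497 -0.0994  0.0577] [ 0.015 -0.003  0.01  -0.001 -0.006  0.016] 0.0007599009422083083 [-0.5365  0.2888  0.6819]
batten [([266.6, 238.6], 0.68, [0.5425, -0.0794, 0.0656])] [[140.2, 0.7, 408.4, 263.3]]
```

Emit:
{"op": "arm_command", "data": {
  "xyz": [
    [0, 0, -0.1],
    [0, 0, -0.1],
    [0, 0, -0.1],
    [0, 0, -0.1],
    [0, 0, -0.1]
  ],
  "delta_rot": [
    [0, 0, 0],
    [0, 0, 0],
    [0, 0, 0],
    [0, 0, 0],
    [0, 0, 0]
  ],
  "hand": [0, 0, 0, 0, 0]
}}

```text
t: 21.55
tcp_pos: [0.5489, -0.0944, 0.0577]
tcp_rot: [0.457, 0.539, -0.457, 0.539]
wrist_force: [-0.0, -0.6, -0.1]
grip_width: 0.0008
```

Emit:
{"op": "arm_command", "data": {
  "xyz": [
    [0, 0, -0.1],
    [0, 0, -0.1],
    [0, 0, -0.1],
    [0, 0, -0.1],
    [0, 0, -0.1]
  ],
  "delta_rot": [
    [0, 0, 0],
    [0, 0, 0],
    [0, 0, 0],
    [0, 0, 0],
    [0, 0, 0]
  ],
  "hand": [0, 0, 0, 0, 0]
}}

```text
t: 22.05
tcp_pos: [0.548, -0.0895, 0.0577]
tcp_rot: [0.457, 0.539, -0.457, 0.539]
wrist_force: [0.1, -1.0, 0.2]
grip_width: 0.0005
```

Emit:
{"op": "arm_command", "data": {
  "xyz": [
    [0, 0, -0.08],
    [0, 0, -0.08],
    [0, 0, -0.08],
    [0, 0, -0.08],
    [0, 0, -0.08]
  ],
  "delta_rot": [
    [0, 0, 0],
    [0, 0, 0],
    [0, 0, 0],
    [0, 0, 0],
    [0, 0, 0]
  ],
  "hand": [0, 0, 0, 0, 0]
}}

```text
t: 22.55
tcp_pos: [0.5483, -0.0872, 0.0582]
tcp_rot: [0.457, 0.538, -0.458, 0.541]
wrist_force: [2.1, -10.8, 0.3]
grip_width: 0.0007
```

Ridge met at 11 N, at s≈−175.6 mm, so home should be near s −158.6 to −154.6.

Emit:
{"op": "arm_command", "data": {
  "xyz": [
    [0, 0, -0.05],
    [0, 0, -0.05],
    [0, 0, -0.05],
    [0, 0, -0.05],
    [0, 0, -0.05]
  ],
  "delta_rot": [
    [0, 0, 0],
    [0, 0, 0],
    [0, 0, 0],
    [0, 0, 0],
    [0, 0, 0]
  ],
  "hand": [0, 0, 0, 0, 0]
}}

```text
t: 23.05
tcp_pos: [0.5476, -0.0841, 0.058]
tcp_rot: [0.457, 0.538, -0.458, 0.54]
wrist_force: [1.1, -5.1, 0.2]
grip_width: 0.0006
```

Emit:
{"op": "arm_command", "data": {
  "xyz": [
    [0, 0, -0.08],
    [0, 0, -0.1],
    [0, 0, -0.1],
    [0, 0, -0.1],
    [0, 0, -0.1]
  ],
  "delta_rot": [
    [0, 0, 0],
    [0, 0, 0],
    [0, 0, 0],
    [0, 0, 0],
    [0, 0, 0]
  ],
  "hand": [0, 0, 0, 0, 0]
}}

```text
t: 23.55
tcp_pos: [0.5467, -0.0792, 0.058]
tcp_rot: [0.457, 0.539, -0.457, 0.54]
wrist_force: [1.7, -5.5, -0.9]
grip_width: 0.0008
```

Emit:
{"op": "arm_command", "data": {
  "xyz": [
    [0, 0, -0.07],
    [0, 0, -0.07],
    [0, 0, -0.07],
    [0, 0, -0.07],
    [0, 0, -0.07]
  ],
  "delta_rot": [
    [0, 0, 0],
    [0, 0, 0],
    [0, 0, 0],
    [0, 0, 0],
    [0, 0, 0]
  ],
  "hand": [0, 0, 0, 0, 0]
}}

```text
t: 24.05
tcp_pos: [0.5462, -0.0757, 0.058]
tcp_rot: [0.457, 0.539, -0.457, 0.54]
wrist_force: [1.7, -5.0, 0.4]
grip_width: 0.0005
```

Emit:
{"op": "arm_command", "data": {
  "xyz": [
    [0, 0, -0.05],
    [0, 0, -0.04],
    [0, 0, -0.04],
    [0, 0, -0.04],
    [0, 0, -0.04]
  ],
  "delta_rot": [
    [0, 0, 0],
    [0, 0, 0],
    [0, 0, 0],
    [0, 0, 0],
    [0, 0, 0]
  ],
  "hand": [0, 0, 0, 0, 0]
}}

```text
t: 24.55
tcp_pos: [0.5458, -0.0737, 0.058]
tcp_rot: [0.457, 0.539, -0.457, 0.54]
wrist_force: [1.6, -4.5, 0.3]
grip_width: 0.0004
```

Emit:
{"op": "arm_command", "data": {
  "xyz": [
    [0, 0, -0.04],
    [0, 0, -0.04],
    [0, 0, -0.04],
    [0, 0, -0.04],
    [0, 0, -0.04]
  ],
  "delta_rot": [
    [0, 0, 0],
    [0, 0, 0],
    [0, 0, 0],
    [0, 0, 0],
    [0, 0, 0]
  ],
  "hand": [0, 0, 0, 0, 0]
}}

```text
t: 25.05
tcp_pos: [0.5455, -0.0717, 0.0581]
tcp_rot: [0.457, 0.538, -0.457, 0.54]
wrist_force: [1.3, -5.3, 1.3]
grip_width: 0.0004
```

Emit:
{"op": "arm_command", "data": {
  "xyz": [
    [0, 0, -0.04],
    [0, 0, -0.04],
    [0, 0, -0.04],
    [0, 0, -0.04],
    [0, 0, -0.04]
  ],
  "delta_rot": [
    [0, 0, 0],
    [0, 0, 0],
    [0, 0, 0],
    [0, 0, 0],
    [0, 0, 0]
  ],
  "hand": [0, 0, 0, 0, 0]
}}

```text
t: 25.55
tcp_pos: [0.5443, -0.0685, 0.0576]
tcp_rot: [0.457, 0.54, -0.457, 0.539]
wrist_force: [0.3, -1.1, 0.8]
grip_width: 0.0003
```

The drag has vanished, so the ridge is in its groove. I nudge on to feel the stop.

Emit:
{"op": "arm_command", "data": {
  "xyz": [
    [0, 0, -0.03],
    [0, 0, -0.03],
    [0, 0, -0.03],
    [0, 0, -0.03],
    [0, 0, -0.03]
  ],
  "delta_rot": [
    [0, 0, 0],
    [0, 0, 0],
    [0, 0, 0],
    [0, 0, 0],
    [0, 0, 0]
  ],
  "hand": [0, 0, 0, 0, 0]
}}

```text
t: 26.05
tcp_pos: [0.5444, -0.0675, 0.0578]
tcp_rot: [0.457, 0.539, -0.457, 0.539]
wrist_force: [0.3, -0.4, -0.8]
grip_width: 0.0004
```

Emit:
{"op": "arm_command", "data": {
  "xyz": [
    [0, 0, -0.03],
    [0, 0, -0.03],
    [0, 0, -0.03],
    [0, 0, -0.02],
    [0, 0, -0.02]
  ],
  "delta_rot": [
    [0, 0, 0],
    [0, 0, 0],
    [0, 0, 0],
    [0, 0, 0],
    [0, 0, 0]
  ],
  "hand": [0, 0, 0, 0, 0]
}}

```text
t: 26.55
tcp_pos: [0.5446, -0.067, 0.058]
tcp_rot: [0.457, 0.539, -0.458, 0.54]
wrist_force: [0.6, -5.6, 0.1]
grip_width: 0.0005
```

The stop was met gently at 5.6 N. I back off, lift and check.

Emit:
{"op": "arm_command", "data": {
  "xyz": [
    [0, 0, 0.5],
    [0, 0, 1.0],
    [0, 0, 1.0],
    [-3, 0, 0],
    [-4, 0, 0]
  ],
  "delta_rot": [
    [0, 0, 0],
    [0, 0, 0],
    [0, 0, 0],
    [0, 0, 0],
    [0, 0, 0]
  ],
  "hand": [0, 0, 0, 0, 0]
}}

```text
t: 27.05
tcp_pos: [0.5475, -0.0915, 0.127]
tcp_rot: [0.457, 0.541, -0.458, 0.537]
wrist_force: [1.0, -0.7, 0.1]
grip_width: 0.0006
```

Emit:
{"op": "arm_command", "data": {
  "xyz": [
    [-4, 0, 0],
    [-4, 0, 0],
    [-2, 0, 0],
    [0, 0, 0],
    [0, 0, 0]
  ],
  "delta_rot": [
    [0, 0, 0],
    [0, 0, 0],
    [0, 0, 0],
    [0, 0, 0],
    [0, 0, 0]
  ],
  "hand": [0, 0, 0, 0, 0]
}}

```text
t: 27.55
tcp_pos: [0.548, -0.0912, 0.2269]
tcp_rot: [0.457, 0.54, -0.458, 0.539]
wrist_force: [0.2, -0.2, 0.7]
grip_width: 0.0002
```

Emit:
{"op": "arm_command", "data": {
  "xyz": [
    [0, 0, 0],
    [0, 0, 0],
    [0, 0, 0],
    [0, 0, 0],
    [0, 0, 0]
  ],
  "delta_rot": [
    [0, 0, 0],
    [0, 0, 0],
    [0, 0, 0],
    [0, 0, 0],
    [0, 0, 0]
  ],
  "hand": [0, 0, 0, 0, 0]
}}

```text
t: 28.05
tcp_pos: [0.5483, -0.0909, 0.2275]
tcp_rot: [0.457, 0.539, -0.457, 0.539]
wrist_force: [-0.1, 0.1, 0.4]
grip_width: 0.0005
```

```bash
python3 look.py w12 nose strike_mid batten lid
python3 - <<'E'
from h import *
im=dict(np.load("w12.npz")); u=np.array([-.1633,.9866])
b=np.array([.5270,.0400])@u*1000-18
for q in ("nose","strike_mid","batten","lid"):
    for d in bot.tip_of("wrist",q)[:1]:
        p=at_depth(im,d["xy"]); print(q,"box x mm",round(p[:2]@u*1000-b,1),"z",p[2].round(4))
E
```

```text
28.05 [ 0.5483 -0.0909  0.2275] [ 0.002 -0.003 -0.002 -0.002 -0.    -0.001] 0.0004731696274686703 [-0.1238  0.078   0.3846]
nose [] [[215.0, 0.4, 336.0, 163.5], [188.7, 1.1, 364.5, 178.1]]
strike_mid [] [[185.2, 0.0, 361.7, 175.6], [211.9, 1.4, 337.5, 160.3]]
batten [] [[210.9, 0.0, 338.2, 157.1], [185.6, 3.9, 364.6, 175.9]]
lid [([272.8, 57.6], 0.97, [0.5291, 0.0162, 0.0503])] [[213.1, 3.5, 336.9, 159.4]]
lid box x mm -5.8 z 0.0503
```

View pics/w12.png

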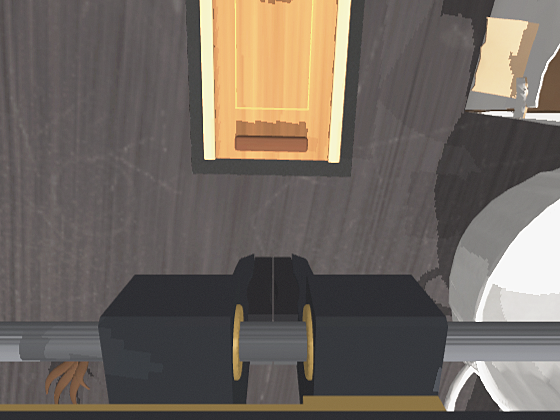

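w12 shows the lid's tail flush with the box mouth (row 160), lying straight and flat, with its origin at about box x −6 mm. The gripper is clear of everything, so I hand in.

```bash
python3 -c "
from bench import bot
print(bot.hand_in(), bot.get_obs()['t'])"
```

```text
the job is handed in; nothing more can be done
the job is handed in; nothing more can be done
```

The bottle is in the box, the lid is fully home, and the job was handed in at about 28 s of the 72 s allowed. The hand-in call gave no verdict.

- **Bottle:** I took the black-capped bottle farthest from the base. After release its cap top was at z 0.0415 (expected 0.042), with no tilt and the centre about 1 mm from the recess centre.
- **Lid:** I drew it back 50 mm by its batten, then pushed it home with closed fingers:
  - **Ridge:** the nose met it at 11 N.
  - **Ride:** drag was about 5 N, then vanished as the ridge snapped into the groove.
  - **Stop:** the nose touched it at 5.6 N, well under the 24 N limit.
- **Last look:** the lid lies flat and straight, with its origin at about box x −6 mm (above −17.5 mm is required). The gripper is clear of everything.

Some readings disagreed:
- **Readings while moving:** wrist camera and arm position were off by several mm in motion (held bottle's cap height by about 6 mm), so I repeated that measurement at rest.
- **Grip width:** it read 30 mm on the 33 mm body, but the bottle held upright.
- **Not measured at the end:** I did not check the amber jar or the vial again, but the arm never went near the jar and passed well clear of the vial. The bottle was hidden under the lid by then.

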